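# Draw the bottom packer from the gravity magazine

## Task

Take the lowest wooden packer, the one sticking out at the foot of the upright magazine, by drawing it out through the slot so that the two above it drop down and stay in the magazine. Lay it flat and lengthwise in the middle of the empty one of the two low trays, and let go.

Things in the scene. Friction and masses are not known exactly. Their poses are not given: they have to be found in the camera images.
- magazine: Fixed upright plywood box, open on top, 3 packers inside. Origin: on the bench under the front gate's inner face, mid-width; x to the rear, z up; packers leave along -x. Floor 12 mm high; channel x 0 to 96, 36 wide; walls 6, rim 70 mm above bench. Gate x -4 to 0, its lower edge 37 mm above bench: only the lowest packer passes. Floor tongue 24 wide to x -30; base board 84 wide from x -4.
- packer_low: Lowest packer: plain wooden strip 90 x 30 x 18 mm, 28 to 56 g. Origin: centre of its underside; y along its length (at the start +y points out of the magazine, its -x), z up. Lies on the magazine floor (underside 12 mm above bench), under the other two; its end sticks out 36 mm in front of the gate. Slides with under 2 N.
- packer_top: Topmost of the three packers, 90 x 30 x 18 mm, origin at the centre of its underside. It lies on the middle packer in the magazine, its underside 48 mm above the bench at the start, 30 mm once the stack has dropped by one.
- tray_empty: The empty one of two equal low trays fixed on the bench (the other already holds a packer). Outside 124 mm long (x), 88 mm wide (y), 10 mm high; walls 6 mm, inside 112 x 76 mm, floor 4 mm above the bench. Origin at the centre of its underside, z up.
Things that resemble listed ones, but are neither listed nor needed, are in the scene too. Leave any red, turquoise or yellow look-alike of the packer_low alone.

How it is judged:
By the outcome, as a careful person would: the job done as asked, in the order asked, and still so for the second after the job is handed in, with the robot touching nothing.
It also fails if it takes over 38 s, if anything falls off the work surface, if the arm or the gripper's body presses on something with over 40 N, if the wrist force passes 120 N, or if a joint passes its speed limit or range.

## Robot

A 6-joint arm with a two-finger parallel gripper is mounted at the origin on a cart in front of the work surface, level with it; the furniture and walls round the work are solid. World frame = base frame: x ahead of the robot, y to its left, z up, the work surface at z = 0. Lengths are in m, angles in rad, forces in N, time in s.
With the tool pointing down it reaches from about 0.375 to 0.9 m from the base axis. Payload 3.1 kg.
Tool frame: the origin (TCP) lies at the very end of the fingers, on their centre line; the grasp point (between the pads) lies 19 mm behind it; z points along the fingers, y is the line along which they close (so a half turn about z gives the same grasp; the last joint's range is limited). The gripper opens to 87 mm and grips with 3 to 60 N. Pads are 19 mm wide; open, the fingers measure 117 mm over their backs; the gripper's body (75 mm by 190 mm) begins 51 mm behind the grasp point.
Start: joints at [1.159, 0.527, 1.433, -0, 1.181, -0.178], TCP at [0.144, 0.608, 0.223] pointing down, gripper open.
Joint ranges: [-3.08, 3.08], [-0.75, 2.2], [0.22, 2.44], [-1.43, 4.57], [0, 2.65], [-2.85, 2.85]. Speed limits (rad/s): [2.79, 2.79, 3.14, 3.14, 3.14, 3.14].

## Interface

Orientations are given as a unit quaternion [x, y, z, w].
In Python, from plant import bot, camera, get_calibration, order gives the robot as it stands. The module is installed in compiled form; this text tells all that it offers.
- The arm moves only by the shell command python3 -m creep 'ROWS'. ROWS is JSON, a list that holds one entry, the list of rows, each a list of 7 numbers: the turn, a rotation vector about the tool's x, y, z in degrees, then the shift along the tool's x, y, z in mm, then the finger opening in mm, from 0 to 87. A call has 1 to 5 rows; each row shifts and turns the commanded pose from where the row before left it, along the tool's axes as they then stand; what a row does not reach is not made up. A row lasts 1/12 s, in which the tool goes at most 41.7 mm and 7.16 degrees, less where a joint would pass 70% of its speed; a pose out of reach is approached as far as the arm can. A call with a gripper value outside its range is refused whole. The fingers move at their own pace and stop on an object; the grip force is fixed at half the most. Time passes only in rows, so rows that do not move let the fingers close. It gives the time, the measured TCP pose, the force, the opening and the grip force at its end, in the units of the state.
- bot.read_state(): the state, without advancing time (a new reading comes with each control period).
- camera(name): name is "side" or "top" or "wrist"; returns the picture (400x640x3 uint8, red, green, blue); there is no depth.
- get_calibration(name): a dict with "vertical_fov" (degrees; the focal length in pixels is half the picture's height over the tangent of half this angle, whatever the lens; pixels are square), "cx", "cy" (the principal point, pixels), "pose" (4x4, takes a point from camera to world coordinates). Camera axes: x right, y down, z forward; pixel columns grow to the right and rows downward; lengths in m; the calibration is good to about 2 mm. A picture is of the moment at which its call begins: read the wrist's pose just before it. get_calibration takes no time and is no camera call; for the wrist camera it gives the pose at the moment of the call.
- order.hand_in(): hands the job in; it is judged then, once.
The state is a dict: "time": time; "q": joint angles; "dq": joint speeds; "joint_efforts": joint torques, N m; "tool_pos": TCP position; "tool_rot": TCP orientation; "ft_force": force on the tool from outside, world axes, zero at the start; "ft_torque": the same for the moment, N m; "finger_gap": finger opening in m; "grip_force": force on a finger pad.
Only numpy, scipy, OpenCV 4.12 (cv2) and the standard library are available. Lean on these libraries where they do the work, as an engineer would, in place of code of your own. Each camera call takes 0.05 s, during which the arm holds its last target. There are 200 camera calls.

## Working session

There is one attempt and no reset: what is moved stays moved. The work goes in short steps, Python scripts to look and compute and a shell command to move; the robot and the scene stay as the last step left them, time stands still between calls to the robot, and variables do not carry over. Pictures are saved under pics/ and viewed, at most 10 in all, crops included, and the job is handed in when it is done.

```bash
mkdir -p pics
cat > h.py <<'E'
import numpy as np,cv2
from plant import bot,camera,get_calibration,order
def K(name):
    c=get_calibration(name);f=200/np.tan(np.radians(c["vertical_fov"])/2)
    return f,c["cx"],c["cy"],np.array(c["pose"])
def px2w(cal,u,v,z):
    f,cx,cy,T=cal
    d=T[:3,:3]@np.array([(u-cx)/f,(v-cy)/f,1]);o=T[:3,3]
    return o+d*(z-o[2])/d[2]
def w2px(cal,p):
    f,cx,cy,T=cal
    q=T[:3,:3].T@(np.array(p)-T[:3,3]);return q[:2]/q[2]*f+[cx,cy]
def snap(name,fn):
    cal=K(name);im=camera(name);cv2.imwrite("pics/"+fn,im[:,:,::-1]);return cal,im
E
python3 - <<'E'
from h import *
for n in("top","side"):
    cal,im=snap(n,n+"0.png");print(n,cal)
s=bot.read_state();print(s["time"],s["tool_pos"],s["tool_rot"],s["ft_force"])
E
```

```text
top (np.float64(422.0870862630234), 321.69213090565455, 193.97826547626778, array([[-1.78344148e-03, -9.96365301e-01,  8.51645814e-02,
         5.18515317e-01],
       [-9.99690752e-01, -3.35981600e-04, -2.48653880e-02,
         2.68129727e-02],
       [ 2.48036235e-02, -8.51825904e-02, -9.96056578e-01,
         9.59209017e-01],
       [ 0.00000000e+00,  0.00000000e+00,  0.00000000e+00,
         1.00000000e+00]]))
side (np.float64(438.3609623568003), 315.77591586512625, 198.37101726336036, array([[-0.90443756, -0.28361981,  0.31867303,  0.23524108],
       [-0.42629004,  0.57210497, -0.70069445,  0.80348851],
       [ 0.01641641, -0.76958151, -0.63833752,  0.77414743],
       [ 0.        ,  0.        ,  0.        ,  1.        ]]))
0.1 [0.14389451 0.60754079 0.22168195] [ 1.16130363e-01  9.93233524e-01 -9.12168094e-04 -2.70233687e-04] [0.57571089 0.34013713 0.99698687]
```

View pics/top0.png

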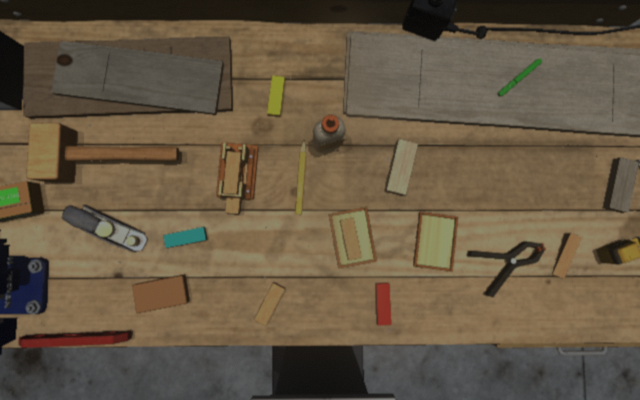

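View pics/side0.png

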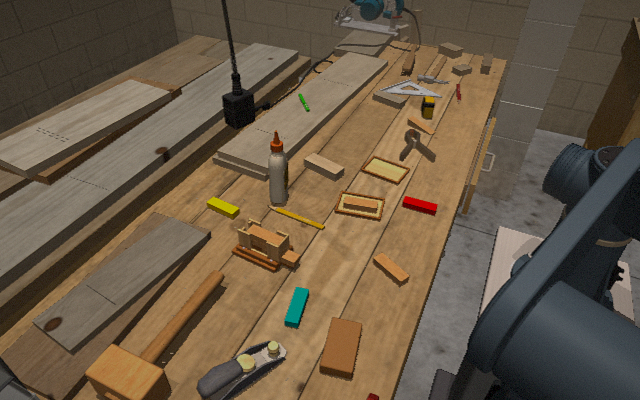

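The top view shows the magazine near (237,178), with the packer end out at about (232,212) and pointing towards the robot. The empty tray is at (436,241) and the full one at (352,238). I'll enlarge both places.

Run:
```python
from h import *
im=cv2.imread("pics/top0.png")
a=cv2.resize(im[135:225,200:275],None,fx=5,fy=5,interpolation=cv2.INTER_CUBIC)
b=cv2.resize(im[200:290,405:470],None,fx=5,fy=5,interpolation=cv2.INTER_CUBIC)
cv2.imwrite("pics/c0.png",cv2.convertScaleAbs(np.hstack([a,b]),alpha=1.5))
```

```text
(no output)
```

View pics/c0.png

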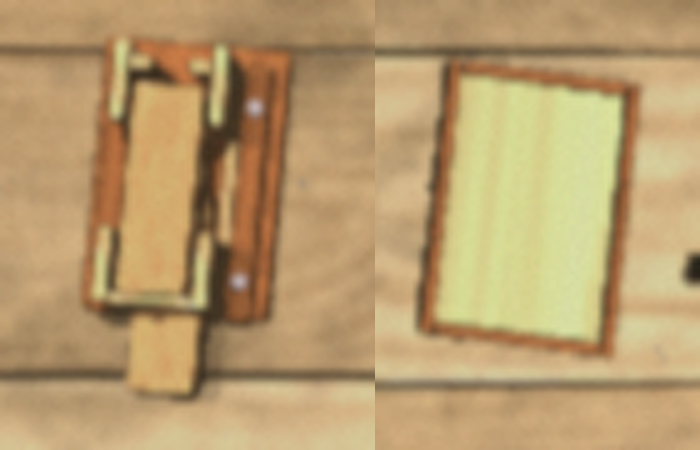

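The crop shows the packer's front end at crop (130,390)–(195,393), and the top packer from (135,85)/(200,88) to (125,290)/(190,293). The empty tray's outer corners are at (452,62), (640,85), (610,352) and (420,330).

Run:
```python
from h import *
cal=K("top")
g=lambda c,o,z:px2w(cal,o[0]+(c[0]+.5)/5-.5,o[1]+(c[1]+.5)/5-.5,z)[:2]
A=(200,135);B=(330,200)
e=[g(c,A,.03) for c in((130,390),(195,393))]
t=[g(c,A,.066) for c in((135,85),(200,88),(125,290),(190,293))]
gt=[g(c,A,.07) for c in((105,302),(208,307))]
tr=np.array([g((c[0],c[1]),B,.01) for c in((452,62),(640,85),(610,352),(420,330))])
ang=lambda d:np.degrees(np.arctan2(d[1],d[0]))
print("end",e,np.mean(e,0)); print("top",t,"dir",ang(t[2]-t[0]),ang(t[3]-t[1]),np.linalg.norm(t[2]-t[0]))
print("gate",gt,np.mean(gt,0),ang(gt[1]-gt[0])+90)
print("tray",tr,tr.mean(0),"long dir",ang(tr[2]-tr[1]),ang(tr[3]-tr[0]),"short",ang(tr[1]-tr[0]),np.linalg.norm(tr[1]-tr[0]),np.linalg.norm(tr[3]-tr[0]))
from scipy.spatial.transform import Rotation as R
s=bot.read_state();print(R.from_quat(s["tool_rot"]).as_matrix().round(3)); 
f,cx,cy,T=K("wrist");print(f,cx,cy,T.round(3))
```

```text
end [array([0.55697221, 0.21414876]), array([0.55563625, 0.1857952 ])] [0.55630423 0.19997198]
top [array([0.6854509 , 0.20704726]), array([0.68423488, 0.1794526 ]), array([0.59774   , 0.20973266]), array([0.59647784, 0.1823711 ])] dir 178.24635200756853 178.09523928554032 0.08775199802727654
gate [array([0.59231698, 0.21718675]), array([0.5902175, 0.1740451])] [0.59126724 0.19561592] -2.7860930699889224
tray [[ 0.55882443 -0.21931129]
 [ 0.54834098 -0.30479009]
 [ 0.42883112 -0.28771528]
 [ 0.43891161 -0.20229564]] [ 0.49372703 -0.25352808] long dir 171.86896832177302 171.92363809272007 short -96.99206315227778 0.08611926708241123 0.12111407469355763
[[-0.973  0.231 -0.001]
 [ 0.231  0.973 -0.002]
 [ 0.    -0.002 -1.   ]]
279.4171006423912 320.54231139327777 201.70814190049794 [[ 0.231  0.941  0.247  0.076]
 [ 0.973 -0.223 -0.06   0.624]
 [-0.002  0.254 -0.967  0.384]
 [ 0.     0.     0.     1.   ]]
```

```bash
python3 -m creep '[[[0,0,-5.6,0,0,0,87],[0,0,-5.6,-10,-9,0,87],[0,0,0,-28,-25,5,87],[0,0,0,-28,-25,5,87],[0,0,0,-28,-25,5,87]]]'
python3 -m creep '[[[0,0,0,-28,-25,7,87],[0,0,0,-28,-25,7,87],[0,0,0,-28,-25,7,87],[0,0,0,-28,-25,7,87],[0,0,0,-28,-25,7,87]]]'
python3 -m creep '[[[0,0,0,-28,-25,7,87],[0,0,0,-28,-25,7,87],[0,0,0,-28,-25,7,87],[0,0,0,-28,-25,7,60],[0,0,0,-28,-25,7,60]]]'
python3 - <<'E'
from h import *
from scipy.spatial.transform import Rotation as R
s=bot.read_state();M=R.from_quat(s["tool_rot"]).as_matrix();print(s["time"],s["tool_pos"],M.round(3))
print("to go mm",(M.T@(np.array([.5713,.1994,.13])-s["tool_pos"])*1e3).round(1))
E
```

```text
time: 0.52
tool_pos: [0.2342, 0.5187, 0.207]
tool_rot: [0.018, 1.0, -0.0, -0.0]
ft_force: [1.3, 1.0, -0.4]
finger_gap: 0.087
grip_force: 0.0
time: 0.93
tool_pos: [0.37, 0.3881, 0.172]
tool_rot: [0.019, 1.0, -0.0, -0.0]
ft_force: [0.1, -0.4, 0.8]
finger_gap: 0.0869
grip_force: 0.0
time: 1.35
tool_pos: [0.5053, 0.2579, 0.1369]
tool_rot: [0.019, 1.0, -0.0, -0.0]
ft_force: [-0.1, 0.8, 0.6]
finger_gap: 0.08
grip_force: 0.0
1.35 [0.50529592 0.25790733 0.13689026] [[-0.999  0.038 -0.001]
 [ 0.038  0.999 -0.   ]
 [ 0.001 -0.    -1.   ]]
to go mm [-68.2 -56.    6.8]
```

```bash
python3 -m creep '[[[0,0,0,-28,-23,3,60],[0,0,0,-25,-21,3,60],[0,0,0,-15,-12,1,60],[0,0,0,0,0,0,60],[0,0,0,0,0,0,60]]]'
python3 - <<'E'
from h import *
cal,im=snap("wrist","w0.png")
s=bot.read_state();print(s["time"],s["tool_pos"]);np.save("w0.npy",np.array(cal,dtype=object),allow_pickle=True)
E
```

```text
time: 1.77
tool_pos: [0.5705, 0.2001, 0.1299]
tool_rot: [0.02, 1.0, 0.0, -0.001]
ft_force: [0.3, 0.8, -0.1]
finger_gap: 0.0607
grip_force: 0.0
1.8167 [0.56930566 0.20096715 0.12997754]
```

View pics/w0.png

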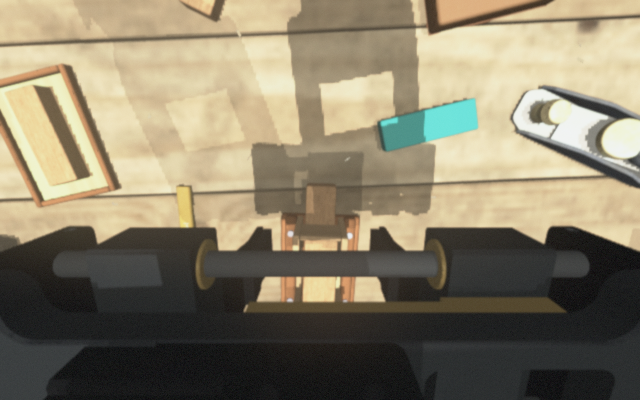

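The wrist view shows the packer's end at about (307,185)–(336,186), with side edges running to the gate at about (305,223)/(336,224), midway between the fingers.

Run:
```python
from h import *
im=cv2.imread("pics/w0.png")
cv2.imwrite("pics/w0c.png",cv2.convertScaleAbs(cv2.resize(im[165:255,255:385],None,fx=6,fy=6,interpolation=cv2.INTER_CUBIC),alpha=1.6))
cal=np.load("w0.npy",allow_pickle=True)
for u,v in((307,185),(336,186),(305,223),(336,224)):print(px2w(cal,u,v,.03))
```

```text
[0.55235437 0.18824661 0.03      ]
[0.5544372  0.21589788 0.03      ]
[0.59050446 0.18426658 0.03      ]
[0.59277955 0.21489855 0.03      ]
```

View pics/w0c.png

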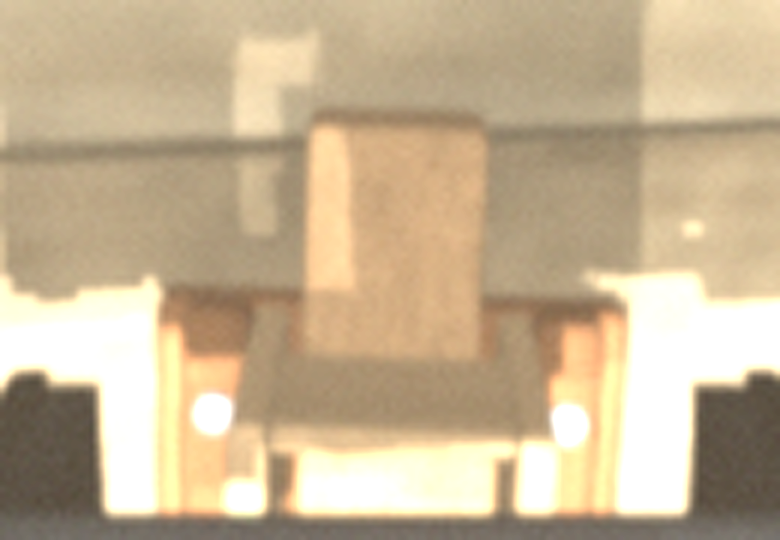

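```bash
python3 -m creep '[[[0,0,0.8,0,0,20,60],[0,0,0,0,0,35,60],[0,0,0,0,0,35,60],[0,0,0,0,0,20,60],[0,0,0,0,0,6,60]]]'
python3 -m creep '[[[0,0,0,0,0,0,50],[0,0,0,0,0,0,40],[0,0,0,0,0,0,34],[0,0,0,0,0,0,30],[0,0,0,0,0,0,20]]]'
python3 -m creep '[[[0,0,0,0,0,0,20],[0,0,0,0,0,0,20],[0,0,0,0,0,0,20]]]'
```

```text
time: 2.23
tool_pos: [0.5657, 0.202, 0.0111]
tool_rot: [0.025, 1.0, -0.001, -0.004]
ft_force: [-0.9, -0.7, 0.2]
finger_gap: 0.06
grip_force: 0.0
time: 2.65
tool_pos: [0.5713, 0.2013, 0.0162]
tool_rot: [0.026, 1.0, 0.0, 0.001]
ft_force: [0.5, -0.3, 0.6]
finger_gap: 0.0345
grip_force: 0.0
time: 2.9
tool_pos: [0.5711, 0.2011, 0.0159]
tool_rot: [0.026, 1.0, 0.0, 0.001]
ft_force: [-0.6, -0.4, 7.4]
finger_gap: 0.03
grip_force: 29.5
```

Gripped at 30 mm. Now I'll draw it out gently.

```bash
python3 -m creep '[[[0,0,0,3,0,0,20],[0,0,0,6,0,0,20],[0,0,0,8,0,0,20],[0,0,0,8,0,0,20],[0,0,0,8,0,0,20]]]'
python3 -m creep '[[[0,0,0,5,0,0,20],[0,0,0,5,0,0,20],[0,0,0,4,0,0,20],[0,0,0,4,0,0,20],[0,0,0,4,0,0,20]]]'
python3 -m creep '[[[0,0,0,4,0,0,20],[0,0,0,4,0,0,20],[0,0,0,4,0,0,20],[0,0,0,5,0,0,20],[0,0,0,5,0,0,20]]]'
python3 - <<'E'
from h import *
snap("side","s1.png");im=cv2.imread("pics/s1.png")
cv2.imwrite("pics/s1c.png",cv2.convertScaleAbs(cv2.resize(im[190:300,190:350],None,fx=5,fy=5,interpolation=cv2.INTER_CUBIC),alpha=1.4))
E
```

```text
time: 3.32
tool_pos: [0.5387, 0.2029, 0.0154]
tool_rot: [0.026, 1.0, 0.0, 0.002]
ft_force: [3.7, 0.4, 4.2]
finger_gap: 0.0296
grip_force: 29.5
time: 3.73
tool_pos: [0.5145, 0.2038, 0.0144]
tool_rot: [0.026, 1.0, -0.0, -0.0]
ft_force: [0.9, -0.4, 4.2]
finger_gap: 0.0299
grip_force: 29.7
time: 4.15
tool_pos: [0.4921, 0.2049, 0.0142]
tool_rot: [0.026, 1.0, -0.0, -0.001]
ft_force: [1.6, -0.4, 1.7]
finger_gap: 0.0301
grip_force: 29.7
```

View pics/s1c.png

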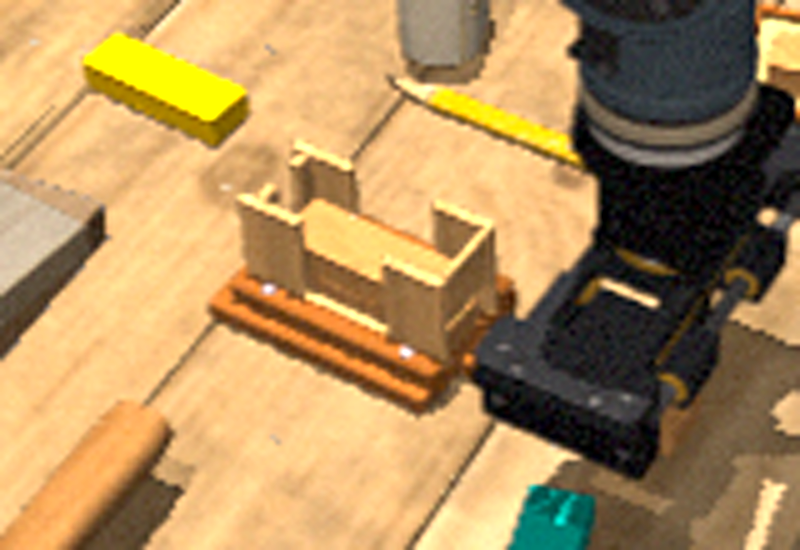

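The crop shows the two remaining packers dropped level inside the magazine, with the drawn one clear of the gate in the gripper. I'll lift it and carry it to the tray.

```bash
python3 -m creep '[[[0,0,0,4,0,-10,20],[0,0,0,0,0,-25,20],[0,0,0,0,0,-30,20],[0,0,2.4,0,0,-20,20],[0,0,2.4,0,-10,-5,20]]]'
python3 -m creep '[[[0,0,0,-2,-24,0,20],[0,0,0,-3,-32,0,20],[0,0,0,-3,-32,0,20],[0,0,0,-3,-32,0,20],[0,0,0,-3,-32,0,20]]]'
python3 -m creep '[[[0,0,0,-3,-32,0,20],[0,0,0,-3,-32,0,20],[0,0,0,-3,-32,0,20],[0,0,0,-3,-32,0,20],[0,0,0,-3,-32,0,20]]]'
python3 -m creep '[[[0,0,0,-3,-32,0,20],[0,0,0,-3,-32,0,20],[0,0,0,-3,-24,0,20],[0,0,0,-2,-12,0,20],[0,0,0,0,0,0,20]]]'
python3 -m creep '[[[0,0,0,0,0,0,20],[0,0,0,0,0,0,20]]]'
python3 - <<'E'
from h import *
from scipy.spatial.transform import Rotation as R
cal,im=snap("top","t2.png")
s=bot.read_state();M=R.from_quat(s["tool_rot"]).as_matrix();print(s["time"],s["tool_pos"],M.round(3))
print("to go mm",(M.T@(np.array([.4646,-.2495,.03])-s["tool_pos"])*1e3).round(1))
im=cv2.imread("pics/t2.png");a=im[190:300,390:500]
calw,w=snap("wrist","w2.png");w=w[:,:,::-1]
np.save("w2.npy",np.array(calw,dtype=object),allow_pickle=True)
cv2.imwrite("pics/c2.png",cv2.convertScaleAbs(cv2.resize(w[100:340,160:480],None,fx=2.5,fy=2.5,interpolation=cv2.INTER_CUBIC),alpha=1.4))
E
```

```text
time: 4.62
tool_pos: [0.4892, 0.1964, 0.1076]
tool_rot: [0.068, 0.998, 0.001, 0.002]
ft_force: [0.1, -0.2, -0.6]
finger_gap: 0.0299
grip_force: 29.7
time: 5.03
tool_pos: [0.4795, 0.0413, 0.1038]
tool_rot: [0.068, 0.998, 0.0, -0.002]
ft_force: [0.4, -1.0, -1.5]
finger_gap: 0.0298
grip_force: 29.7
time: 5.45
tool_pos: [0.4728, -0.1189, 0.1037]
tool_rot: [0.068, 0.998, 0.001, -0.002]
ft_force: [1.1, 0.6, -0.1]
finger_gap: 0.03
grip_force: 29.7
time: 5.87
tool_pos: [0.472, -0.2207, 0.104]
tool_rot: [0.069, 0.998, 0.0, -0.0]
ft_force: [0.3, 0.2, -0.4]
finger_gap: 0.03
grip_force: 29.7
time: 6.03
tool_pos: [0.4714, -0.2163, 0.104]
tool_rot: [0.067, 0.998, 0.001, -0.001]
ft_force: [0.2, 1.1, -0.1]
finger_gap: 0.03
grip_force: 29.7
6.0833 [ 0.47174098 -0.21622528  0.10418802] [[-0.991  0.133 -0.002]
 [ 0.133  0.991  0.002]
 [ 0.002  0.002 -1.   ]]
to go mm [  2.5 -34.1  74.1]
```

View pics/c2.png

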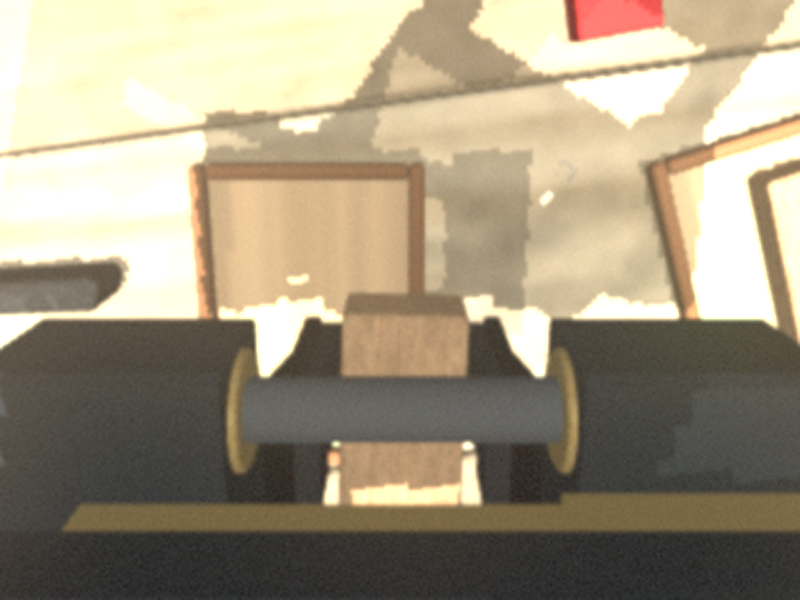

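The wrist crop shows the tray's near-edge outer corners at crop (191,165) and (424,165), and the held packer's front top edge at (345,310)–(467,312), parallel to the tray edge. I'll compute the correction.

Run:
```python
from h import *
from scipy.spatial.transform import Rotation as R
cal=np.load("w2.npy",allow_pickle=True)
g=lambda u,v,z:px2w(cal,160+(u+.5)/2.5-.5,100+(v+.5)/2.5-.5,z)
s=bot.read_state();M=R.from_quat(s["tool_rot"]).as_matrix();p=np.array(s["tool_pos"])
a,b=g(191,165,.01),g(424,165,.01);d=b-a;print(a,b,np.linalg.norm(d),"long",np.degrees(np.arctan2(d[1],d[0]))+90)
n=np.array([d[1],-d[0],0])/np.linalg.norm(d)  # perpendicular
if n[0]<0:n=-n
c=(a+b)/2+n*.062;print("tray c",c)
e,f=g(345,310,.12),g(467,312,.12);print("end",e,f,np.linalg.norm(e-f),"ang",np.degrees(np.arctan2(*(f-e)[1::-1]))+90)
pc=(e+f)/2-M[:,0]*.045
print("packer c rel TCP in tool",(M.T@(pc-p)*1e3).round(1),"move packer->tray, tool mm",(M.T@(c-pc)*1e3).round(1), "with top-cam tray",(M.T@(np.array([.4937,-.2535,.01])-pc)*1e3).round(1))
```

```text
[ 0.42487192 -0.28765004  0.01      ] [ 0.43631852 -0.20288823  0.01      ] 0.08553121636933642 long 172.30905795909837
tray c [ 0.49203749 -0.25356657  0.01      ]
end [ 0.45143207 -0.22599025  0.12      ] [ 0.45552226 -0.1992741   0.12      ] 0.02702743853908716 ang 171.29571612667283
packer c rel TCP in tool [-26.1   1.2 -15.6] move packer->tray, tool mm [  1.1 -35.6 109.9] with top-cam tray [ -0.5 -35.3 109.9]
```

```bash
python3 -m creep '[[[0,0,0,0,-12,0,20],[0,0,0,1,-15,5,20],[0,0,0,0,-8,15,20],[0,0,0,0,0,25,20],[0,0,0,0,0,25,20]]]'
python3 -m creep '[[[0,0,0,0,0,14,20],[0,0,0,0,0,6,20],[0,0,0,0,0,2,20],[0,0,0,0,0,0,20],[0,0,0,0,0,0,20]]]'
```

```text
time: 6.55
tool_pos: [0.468, -0.2543, 0.0347]
tool_rot: [0.067, 0.998, -0.001, 0.001]
ft_force: [-0.7, 0.6, -0.8]
finger_gap: 0.0298
grip_force: 29.7
time: 6.97
tool_pos: [0.4676, -0.2534, 0.0133]
tool_rot: [0.067, 0.998, -0.001, 0.001]
ft_force: [0.2, 0.4, 0.2]
finger_gap: 0.0297
grip_force: 29.7
```

```bash
python3 -m creep '[[[0,0,0,0,2,2,20],[0,0,0,0,0,2,20],[0,0,0,0,0,1,20],[0,0,0,0,0,0,20],[0,0,0,0,0,0,20]]]'
```

```text
time: 7.38
tool_pos: [0.4675, -0.251, 0.0079]
tool_rot: [0.067, 0.998, -0.0, 0.0]
ft_force: [0.7, 0.0, 2.8]
finger_gap: 0.0298
grip_force: 29.7
```

It has touched the floor at 2.8 N. I'll open the fingers to 38 mm and lift away.

```bash
python3 -m creep '[[[0,0,0,0,0,0.5,20],[0,0,0,0,0,0,32],[0,0,0,0,0,0,35],[0,0,0,0,0,0,38],[0,0,0,0,0,0,38]]]'
python3 -m creep '[[[0,0,0,0,0,-3,38],[0,0,0,0,0,-8,38],[0,0,0,0,0,-20,38],[0,0,0,0,0,-35,38],[0,0,0,0,0,-35,38]]]'
python3 -m creep '[[[0,0,0,10,36,-10,38],[0,0,0,10,36,0,38],[0,0,0,10,36,0,38],[0,0,0,5,30,0,38],[0,0,0,0,15,0,38]]]'
python3 -m creep '[[[0,0,0,0,0,0,38],[0,0,0,0,0,0,38]]]'
python3 - <<'E'
from h import *
snap("top","t3.png");snap("side","s3.png")
im=cv2.imread("pics/t3.png");s=cv2.imread("pics/s3.png")
r=lambda x:cv2.resize(x,(400,480),interpolation=cv2.INTER_CUBIC)
cv2.imwrite("pics/c3.png",cv2.convertScaleAbs(np.hstack([r(im[195:291,400:480]),r(s[190:286,225:305])]),alpha=1.4))
E
```

```text
time: 7.8
tool_pos: [0.4671, -0.251, 0.0069]
tool_rot: [0.067, 0.998, 0.0, -0.0]
ft_force: [-0.0, -0.9, -0.5]
finger_gap: 0.037
grip_force: 0.0
time: 8.22
tool_pos: [0.4663, -0.2503, 0.1087]
tool_rot: [0.068, 0.998, 0.001, -0.001]
ft_force: [-0.3, -1.1, 0.5]
finger_gap: 0.0378
grip_force: 0.0
time: 8.63
tool_pos: [0.4505, -0.0909, 0.1187]
tool_rot: [0.067, 0.998, 0.001, -0.002]
ft_force: [-0.0, 0.2, 1.2]
finger_gap: 0.0383
grip_force: 0.0
time: 8.8
tool_pos: [0.4535, -0.0942, 0.1187]
tool_rot: [0.066, 0.998, -0.0, 0.001]
ft_force: [0.4, 0.4, 0.2]
finger_gap: 0.0379
grip_force: 0.0
```

View pics/c3.png

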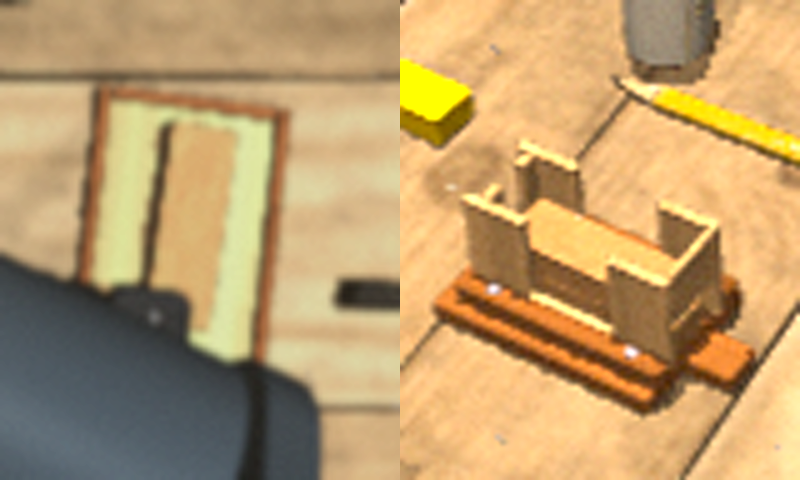

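The packer lies flat, lengthwise and centred in the tray (crop (160–237, 122–330) within the tray walls). The other two packers are level in the magazine. The robot is touching nothing.

```bash
python3 -c "
from plant import order
print(order.hand_in())"
```

```text
the job is handed in; nothing more can be done
None
```

I drew the lowest packer out through the slot and laid it flat and lengthwise in the middle of the empty tray. The other two dropped and stayed in the magazine, and I handed the job in at about 9 s; no verdict came back.

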